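Fit the loaded tube head on the mixer and set its speed selector

ROBOT

A 7-joint arm with a two-finger parallel gripper is mounted at the origin on the work surface. World frame = base frame: x ahead of the robot, y to its left, z up, the work surface at z = 0. Lengths are in m, angles in rad, forces in N, time in s.
With the tool pointing down it reaches from about 0.425 to 0.925 m from the base axis. Payload 6.8 kg.
Tool frame: the origin (TCP) lies midway between the tips of the shut fingers; the grasp point (between the pads) lies 19 mm behind it; z points along the fingers, y is the line along which they close (so a half turn about z gives the same grasp; the last joint's range is limited). The gripper opens to 85 mm and grips with 20 to 120 N. Pads are 22 mm wide; open, the fingers measure 114 mm over their backs; the gripper's body (76 mm by 85 mm) begins 54 mm behind the grasp point. The pads swing forward as they close: fully open they stand 13 mm farther back than shut.
Start: joints at [-1.404, 0.477, 0.022, 1.555, -0.011, 1.109, -0.083], TCP at [0.183, 0.65, 0.231] pointing down, gripper open.
Joint ranges: [-2.96, 2.96], [-0.34, 2.1], [-1.41, 1.46], [0.24, 2.44], [-1.37, 4.51], [0.17, 1.92], [-2.96, 2.96]. Speed limits (rad/s): [2.39, 2.39, 3.14, 3.14, 3.14, 3.14, 3.14].

INTERFACE

Orientations are given as a unit quaternion [w, x, y, z].
In Python, from station import bot, imaging gives the robot as it stands.
- The arm moves only by the tool move_arm, never from a script. Its argument "commands" is a list that holds one entry, the list of rows, each a list of 7 numbers: the shift along the tool's x, y, z in m, then the turn, a rotation vector about the tool's x, y, z in degrees, then the finger opening in m, from 0 to 0.0854. In form: [[[x, y, z, rx, ry, rz, grip], ...]]. A call has 1 to 20 rows; each row shifts and turns the commanded pose from where the row before left it, along the tool's axes as they then stand; what a row does not reach is not made up. A row lasts 1/8 s, in which the tool goes at most 62.5 mm and 10.7 degrees, less where a joint would pass 70% of its speed; a pose out of reach is approached as far as the arm can. A call is refused whole if a number of a shift passes 0.0625 or a number of a turn 10.7, either way. A call with a gripper value outside its range is refused whole. The fingers move at their own pace and stop on an object; "squeeze" is the grip in N (left out, the last holds). Time passes only in rows, so rows that do not move let the fingers close. It gives the time, the measured TCP pose, the force, the opening and the grip force at its end, in the units of the state.
- bot.get_obs(): the state, without advancing time (a new reading comes with each control period).
- imaging.read_camera(name): name is "scene" or "top" or "wrist"; returns the picture (420x560x3 uint8, red, green, blue); there is no depth.
- imaging.calibration(name): a dict with "intrinsics" (3x3 intrinsics, pixels), "extrinsics" (4x4, takes a point from camera to world coordinates); the wrist camera has in their place "mount" (4x4, takes a point from camera to tool coordinates, whose origin is the TCP and whose axes are the flange's). Camera axes: x right, y down, z forward; pixel columns grow to the right and rows downward; lengths in m; the calibration is good to about 2 mm. The wrist camera is an equidistant fisheye: a pixel r from the principal point sees the ray r / f radians off the axis. A picture is of the moment at which its call begins: read the wrist's pose just before it. calibration takes no time and is no camera call.
- bot.hand_in(): hands the job in; it is judged then, once.
The state is a dict: "t": time; "q": joint angles; "joint_vel": joint speeds; "joint_torque": joint torques, N m; "eef_pos": TCP position; "tool_rot": TCP orientation; "contact_force": force on the tool from outside, world axes, zero at the start; "torque": the same for the moment, N m; "gripper_width": opening from 0.0 (shut) to 1.0 (fully open); "grasp_force": force on a finger pad.
Only numpy, scipy, OpenCV 4.12 (cv2) and the standard library are available. Lean on these libraries where they do the work, as an engineer would, in place of code of your own. Each camera call takes 0.05 s, during which the arm holds its last target. There are 200 camera calls.

TASK

Get the bench mixer ready to shake the eight small tubes: first turn its speed selector back to the off stop, then fit the head that carries the eight small capped tubes fully down on the mixer's keyed drive shaft, and with the head on and let go set the selector four clicks up from the off stop. Leave everything else on the bench where it stands.

Things in the scene. Friction and masses are not known exactly. Their poses are not given: they have to be found in the camera images.
- mixer_mid (a point): Fixed white bench mixer, 270 mm long (x) by 180 mm wide; this point is on the bench under its middle. +x runs from the sloped control panel (the end nearer the robot) to the drive end. Panel: 15 degree slope, 62 mm high at its near edge, 93 mm at its top, 20 mm before the middle. Rear deck: 78 mm high. On the centre line, the selector is 78 mm before the middle, the shaft 68 mm beyond it.
- selector (a joint): Angle of the speed selector, rad. 0 = off stop (fully anticlockwise seen from above); grows clockwise to a stop at 4.71. A sprung roller gives a click every 30 degrees (0.524 rad): off and nine clicks. Let go between clicks, it snaps into the nearer one. A click takes under 0.2 N m.
- selector_grip (a point): On the selector's axis, 30 mm above the panel. z: turning axis, out of the panel, leaning 15 degrees to its near edge; x: along the bar to the pointer end. Black knob: skirt 66 mm across, its top 9 mm above the panel; on it a bar 62 mm long, 14 mm thick (y), its top 40 mm above the panel, white line to the pointer end. At off it points to a white dot, 135 degrees anticlockwise from the mixer's +x.
- drive_seat (a point): Middle of the upper face of the steel drive plate (76 mm across, 90 mm above the bench), at the foot of the drive shaft; z up. The shaft is a D-shaped steel stub 24 mm tall and 24 mm across, with one flat 8 mm from the axis on the +x side, its top 3.5 mm tapered by 2 mm. It may stand at any angle and the motor holds it there (0.5 N m turns it).
- tube_head_grip (a point): Head to be fitted, loose, 0.2 to 0.4 kg: point on its axis 64 mm above its underside. Aluminium boss 68 mm across, 26 mm high; on it a grey disc 108 mm across, 8 mm thick, with eight small white caps up to 41 mm high; in the middle a black bar grip 16 mm thick (x), 44 mm long (y), from the disc to 85 mm up. +x points over the flat of the bore, along a thin aluminium rib on the disc.
- tube_head_foot (a point): Middle of the underside of that head, z up, x as for its grip. The D-shaped bore opens here: 26 mm deep, 27 mm across, flat 9 mm from the axis on the +x side. It slips over the shaft when the two +x axes agree within about 6 degrees and the axes within about 1 mm. Fully down, this point meets drive_seat.
- tube_head: The same head with the eight tubes as a body; origin in the middle of the underside.
- jar_head_grip (a point): Another head, not wanted: the same build and the same black bar grip, but with a disc 116 mm across and four big white caps 28 mm across. Loose, to be left alone; this point is on its axis 64 mm above its underside, 85 mm tall in all.
- reagent_jar: Glass jar with a blue cap, 70 mm across, 150 mm tall; origin in the middle of its underside. Loose, to be left alone.
- amber_bottle: Small amber bottle, 44 mm across, 100 mm tall; origin in the middle of its underside. Loose, to be left alone.
- wash_bottle: White plastic bottle, 56 mm across, 115 mm tall; origin in the middle of its underside. Loose, to be left alone.
- green_rack: Green tube rack, 76 x 126 mm (x, y), 56 mm tall with its tubes; origin in the middle of its underside. Loose, to be left alone.
- tip_box: Box of yellow pipette tips, 82 x 122 mm (x, y), 64 mm tall; origin in the middle of its underside. Loose, to be left alone.
- pipette: White pipette lying along its x axis, 220 mm long, 44 mm wide, 28 mm high; origin under its middle. Loose, to be left alone.
There are look-alikes about, which are no part of the job. Leave any purple look-alike of the tube_head alone.

How it is judged:
By the outcome, as a careful person would: the job done as asked, in the order asked, and still so for the second after the job is handed in, with the robot touching nothing.
It also fails if it takes over 70 s, if anything falls off the work surface, if the arm or the gripper's body presses on something with over 40 N, if the wrist force passes 120 N, or if a joint passes its speed limit or range.

## Working session

There is one attempt and no reset: what is moved stays moved. The work goes in short steps, Python scripts to look and compute and a tool call to move; the robot and the scene stay as the last step left them, time stands still between calls to the robot, and variables do not carry over. Pictures are saved under pics/ and viewed, at most 13 in all, crops included, and the job is handed in when it is done.

Besides the shell and the picture viewer there is one more tool, called after ">>>" in YAML: its name, and indented under it one key for each argument. move_arm: Moves the arm, as the interface text tells. Its arguments: {"type":"object","properties":{"commands":{"type":"array","items":{"type":"array","items":{"type":"array","items":{"type":"number"}}}},"squeeze":{"type":"number"}},"required":["commands"]}

```bash
mkdir -p pics; ls; cat > h.py <<'E'
import numpy as np, cv2
from station import bot, imaging
from scipy.spatial.transform import Rotation as R
def rot(q): return R.from_quat([q[1],q[2],q[3],q[0]])
def save(n,im): cv2.imwrite(f'pics/{n}.png',im[:,:,::-1])
def ray(c,u,v,obs=None):
    K=np.array(c['intrinsics'])
    if 'mount' in c:
        a=(u-K[0,2])/K[0,0]; b=(v-K[1,2])/K[1,1]; r=np.hypot(a,b)+1e-12
        d=np.array([a/r*np.sin(r),b/r*np.sin(r),np.cos(r)])
        T=np.eye(4);T[:3,:3]=rot(obs['tool_rot']).as_matrix();T[:3,3]=obs['eef_pos']
        E=T@np.array(c['mount'])
    else:
        d=np.linalg.inv(K)@[u,v,1]; E=np.array(c['extrinsics'])
    return E[:3,3],E[:3,:3]@d
def onplane(c,u,v,z,obs=None):
    o,d=ray(c,u,v,obs); return o+d*(z-o[2])/d[2]
E
python3 - <<'E'
from h import *
o=bot.get_obs();print(o)
ims=[imaging.read_camera(n) for n in ('scene','top','wrist')]
for n,i in zip(('scene','top','wrist'),ims): np.save(n,i)
for n in ('scene','top','wrist'):
    c=imaging.calibration(n);print(n,{k:np.round(v,3).tolist() for k,v in c.items() if k in('intrinsics','extrinsics','mount')})
save('scene',cv2.resize(ims[0],(800,600))); save('top',cv2.resize(ims[1],(800,600)))
E
```

```text
pics
{'t': 0.0, 'q': array([-1.40410757,  0.47780427,  0.02233406,  1.55645288, -0.01148141,
        1.10927812, -0.08310491]), 'joint_vel': array([-0.00123413, -0.00163621,  0.00091376,  0.00217318, -0.00027673,
       -0.00050408,  0.00037863]), 'joint_torque': array([-1.31956956e-03, -5.96461451e+01,  1.60754632e+00, -2.81196535e+01,
        1.24126548e-02,  9.42965678e-03, -4.78269286e-06]), 'eef_pos': array([0.1830136 , 0.64910673, 0.2303222 ]), 'tool_rot': array([-5.00381699e-05,  1.36947597e-01,  9.90577878e-01, -9.05835255e-04]), 'contact_force': array([ 0.22758836, -0.63671723,  1.17695456]), 'torque': array([-0.01373836, -0.08586099,  0.01146187]), 'grasp_force': 0.0, 'gripper_width': 1.002941189391387}
scene {'intrinsics': [[488.078, 0.0, 277.443], [0.0, 488.078, 211.84], [0.0, 0.0, 1.0]], 'extrinsics': [[-0.859, 0.367, -0.358, 0.987], [0.512, 0.634, -0.58, 0.666], [0.014, -0.681, -0.732, 0.977], [0.0, 0.0, 0.0, 1.0]]}
top {'intrinsics': [[518.329, 0.0, 273.056], [0.0, 518.329, 211.977], [0.0, 0.0, 1.0]], 'extrinsics': [[0.002, -0.985, 0.175, 0.311], [-1.0, -0.001, 0.006, -0.056], [-0.006, -0.175, -0.985, 1.313], [0.0, 0.0, 0.0, 1.0]]}
wrist {'intrinsics': [[325.192, 0.0, 282.141], [0.0, 325.192, 211.723], [0.0, 0.0, 1.0]], 'mount': [[0.0, -0.95, -0.312, 0.08], [1.0, 0.001, -0.001, 0.001], [0.001, -0.312, 0.95, -0.142], [0.0, 0.0, 0.0, 1.0]]}
```

View pics/top.png

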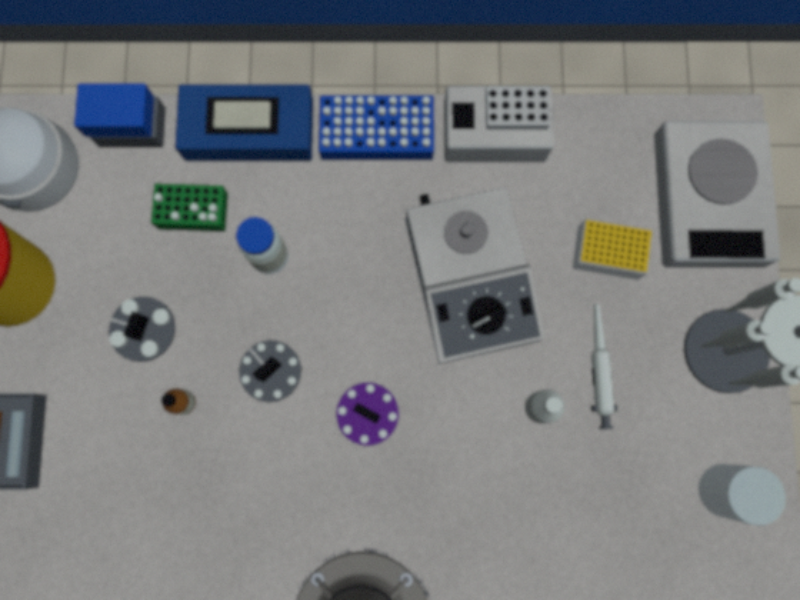

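View pics/scene.png

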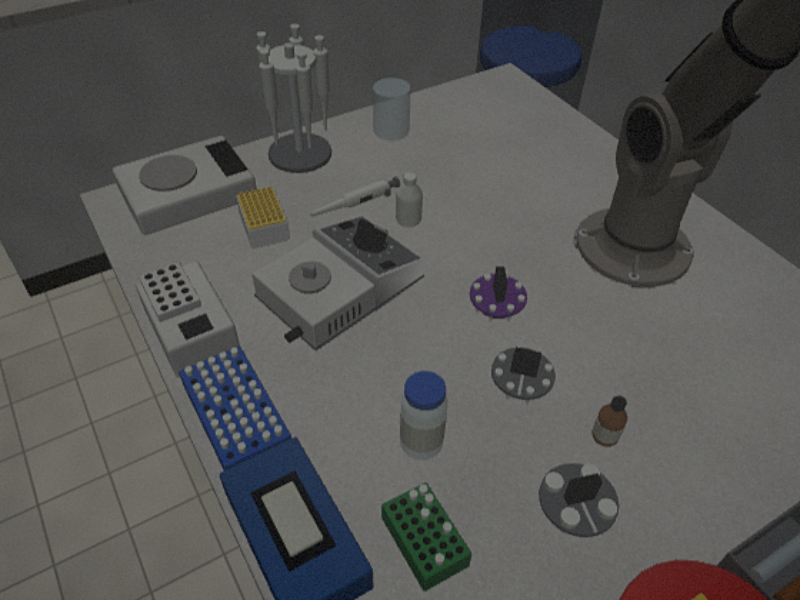

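Top view, in pixels of the 800x600 picture. Candidates for the wanted head:
- Grey disc with eight small caps at (270,370): this is the tube head.
- Purple look-alike at (367,413): leave alone.
- Grey four-cap jar head at (142,328): leave alone.

The knob is at (487,315), the shaft at (466,231), and the nearest obstacle to the knob is the white wash bottle at (545,407).

```bash
cat > m.py <<'E'
from h import *
im=np.load('top.npy');c=imaging.calibration('top')
a=cv2.resize(im[235:285,160:216],(392,350),interpolation=3)
b=cv2.resize(im[190:250,307:374],(391,350),interpolation=3)
d=cv2.resize(im[140:184,300:349],(392,350),interpolation=3)
blank=np.zeros_like(a)
w=np.vstack([np.hstack([a,b[:, :391]]),np.hstack([d,blank[:, :391]])]); save('comp',cv2.resize(w,(783*600//700,600)))
g=cv2.cvtColor(im,cv2.COLOR_RGB2GRAY)
def comps(x0,x1,y0,y1,mask,zs,mn=20):
    n,l,s,ce=cv2.connectedComponentsWithStats(mask[y0:y1,x0:x1].astype(np.uint8))
    for i in range(1,n):
        if s[i,4]<mn: continue
        u,v=ce[i]+[x0,y0]; cn=cv2.findContours((l==i).astype(np.uint8),0,1)[0][0]
        print(s[i,4],np.round([u,v],1),cv2.minAreaRect(cn),*[np.round(onplane(c,u,v,z),4) for z in zs])
print('bars');comps(160,216,235,285,g<35,[.085])
print('knob');comps(307,374,190,250,g<45,[.085,.11])
print('plate');comps(300,349,140,184,(g<120)&(g>60),[.09])
print(g[255:263,175:200:2]); print(g[163,305:349:2])
E
python3 m.py
```

```text
bars
137 [186.6 258.3] ((26.46902847290039, 23.464603424072266), (7.902055263519287, 17.403335571289062), 48.8140754699707) [0.4177 0.1563 0.085 ]
knob
483 [340.6 219.6] ((33.000003814697266, 30.000003814697266), (25.45584487915039, 25.45584487915039), 45.0) [ 0.5113 -0.2102  0.085 ] [ 0.5072 -0.2071  0.11  ]
75 [367.8 213.8] ((60.85294723510742, 23.911766052246094), (11.399174690246582, 6.5484619140625), 75.96376037597656) [ 0.5254 -0.2758  0.085 ] [ 0.521  -0.2713  0.11  ]
68 [309.7 218.4] ((3.0, 28.5), (11.0, 6.0), 90.0) [ 0.5141 -0.1363  0.085 ] [ 0.51   -0.1347  0.11  ]
plate
688 [325.6 162.3] ((25.500003814697266, 22.0), (28.991378784179688, 28.991374969482422), 45.0) [ 0.6518 -0.176   0.09  ]
[[88 81 77 79 78 41 21 17 16 17 24 67 80]
 [83 81 77 63 43 21 17 13 13 16 32 69 81]
 [83 79 69 48 27 20 21 17 11 21 52 75 83]
 [80 73 60 20 19 17 11  9  9 34 67 79 81]
 [78 70 41 17 10 20 14 11 15 53 76 80 76]
 [78 57 25 16 20 20  2 16 35 69 79 81 77]
 [75 43 19 19 17  7  2 17 51 80 82 80 82]
 [77 51 20 19 10 19 16 37 70 77 76 78 83]]
[152 151 144 114 107 108 110 110  93  69  87  92  97 103 108 109 110 109
 124 147 151 151]
```

View pics/comp.png

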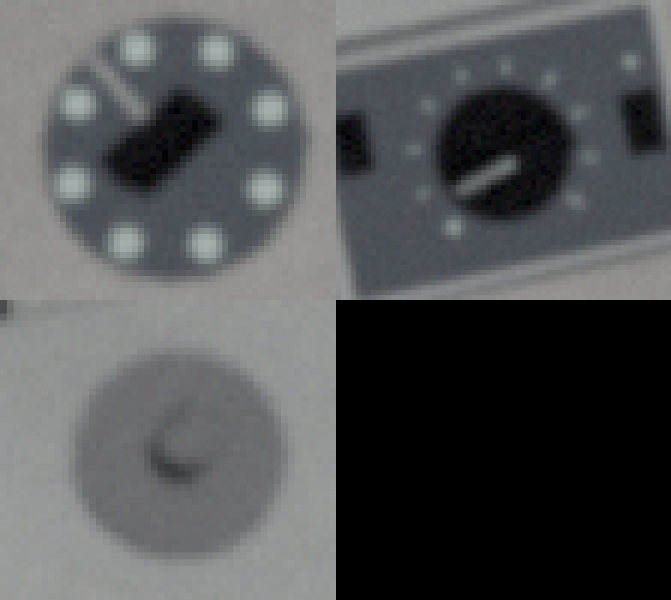

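Close crop: the chosen head has eight small caps and its rib points up-left, about 39° in world. The selector line points at the first tick past the white off dot, so it stands at click 1. The shaft's flat isn't clear in this view. I'll move over the head for a near look, then on to the mixer.

>>> move_arm:
  commands:
    - [[-0.0257, -0.0293, -0.005, 0, 0, 0, 0.085], [-0.0257, -0.0293, -0.005, 0, 0, 0, 0.085], [-0.0257, -0.0293, -0.005, 0, 0, 0, 0.085], [-0.0257, -0.0293, -0.005, 0, 0, 0, 0.085], [-0.0257, -0.0293, -0.005, 0, 0, 0, 0.085], [-0.0257, -0.0293, -0.005, 0, 0, 0, 0.085], [-0.0257, -0.0293, -0.005, 0, 0, 0, 0.085], [-0.0257, -0.0293, -0.005, 0, 0, 0, 0.085], [-0.0257, -0.0293, -0.005, 0, 0, 0, 0.085], [-0.0257, -0.0293, -0.005, 0, 0, 0, 0.085], [-0.0257, -0.0293, -0.005, 0, 0, 0, 0.085], [-0.0257, -0.0293, -0.005, 0, 0, 0, 0.085], [-0.0257, -0.0293, -0.005, 0, 0, 0, 0.085], [-0.0257, -0.0293, -0.005, 0, 0, 0, 0.085], [0, 0, 0, 0, 0, 8.75, 0.085], [0, 0, 0, 0, 0, 8.75, 0.085], [0, 0, 0, 0, 0, 8.75, 0.085], [0, 0, 0, 0, 0, 8.75, 0.085], [0, 0, 0, 0, 0, 0, 0.085]]

```text
t: 2.52
eef_pos: [0.418, 0.1571, 0.3012]
tool_rot: [-0.0, 0.428, 0.904, -0.0]
contact_force: [0.2, -0.3, 0.8]
gripper_width: 0.996
grasp_force: 0.0
```

```bash
python3 - <<'E'
from h import *
o=bot.get_obs();im=imaging.read_camera('wrist');np.save('w1',im);np.save('w1o',o,allow_pickle=True)
E
```

>>> move_arm:
  commands:
    - [[-0.0317, -0.0063, 0.0033, 0, 0, 0, 0.085], [-0.0317, -0.0063, 0.0033, 0, 0, 0, 0.085], [-0.0317, -0.0063, 0.0033, 0, 0, 0, 0.085], [-0.0317, -0.0063, 0.0033, 0, 0, 0, 0.085], [-0.0317, -0.0063, 0.0033, 0, 0, 0, 0.085], [-0.0317, -0.0063, 0.0033, 0, 0, 0, 0.085], [-0.0317, -0.0063, 0.0033, 0, 0, 0, 0.085], [-0.0317, -0.0063, 0.0033, 0, 0, 0, 0.085], [-0.0317, -0.0063, 0.0033, 0, 0, 0, 0.085], [-0.0317, -0.0063, 0.0033, 0, 0, 0, 0.085], [-0.0317, -0.0063, 0.0033, 0, 0, 0, 0.085], [-0.0317, -0.0063, 0.0033, 0, 0, 0, 0.085], [0, 0, 0, 0, 0, 0, 0.085], [0, 0, 0, 0, 0, 0, 0.085]]

```text
t: 4.32
eef_pos: [0.6001, -0.1844, 0.2613]
tool_rot: [-0.0, 0.428, 0.904, 0.0]
contact_force: [1.1, 0.3, -0.2]
gripper_width: 0.997
grasp_force: 0.0
```

```bash
python3 - <<'E'
from h import *
o=bot.get_obs();im=imaging.read_camera('wrist');np.save('w2',im);np.save('w2o',o,allow_pickle=True)
print(o['eef_pos'])
a=np.load('w1.npy')
save('w12',np.vstack([cv2.resize(a,(400,300)),cv2.resize(im,(400,300))])) 
save('w2',cv2.resize(im,(800,600),interpolation=3))
E
```

```text
[ 0.60009776 -0.18443966  0.26134419]
```

View pics/w2.png

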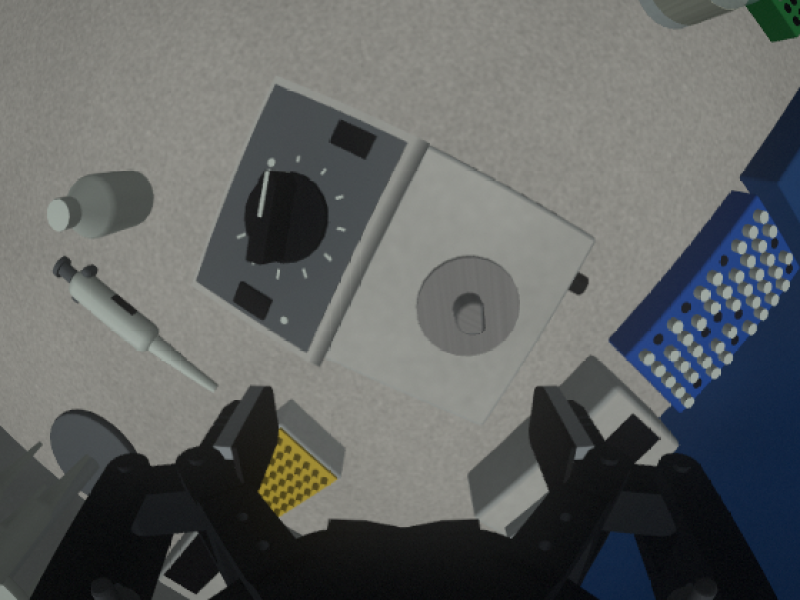

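Near view (800x600): the shaft top is at about (470,310) with its flat on the image-right side. The selector line runs (262,215)→(268,165), and the white off dot is at (271,162). I'll enlarge the shaft and the tube-head view and measure them.

```bash
python3 - <<'E'
from h import *
im=np.load('w2.npy');o=np.load('w2o.npy',allow_pickle=True).item();c=imaging.calibration('wrist')
g=cv2.cvtColor(im,cv2.COLOR_RGB2GRAY)
a=cv2.resize(im[195:255,300:360],(480,480),interpolation=3)
b=np.load('w1.npy')
save('crop2',np.hstack([cv2.resize(im[170:258,285:373],(400,400),interpolation=3),cv2.resize(b[40:260,170:390],(400,400),interpolation=3)]))
P=lambda u,v,z:onplane(c,u*.7,v*.7,z,o)
# plate ellipse
m=((g<125)&(g>70)).astype(np.uint8);m=cv2.morphologyEx(m,cv2.MORPH_OPEN,np.ones((3,3)))
sub=m[165:260,280:375];n,l,s,ce=cv2.connectedComponentsWithStats(sub)
i=1+np.argmax(s[1:,4]);cn=cv2.findContours((l==i).astype(np.uint8),0,1)[0];cn=max(cn,key=len)[:,0]+[280,165]
pts=np.array([onplane(c,u,v,.09,o)[:2] for u,v in cn]);cc,rr=cv2.minEnclosingCircle((pts*1000).astype(np.float32))
print('plate',cc,rr,cv2.fitEllipse((pts*1000).astype(np.float32)))
# ridge/panel edges: deck corners at z .078
for n,u,v,z in [('deck corner R',594,240,.078),('deck top corner',430,148,.093),('ridge bottom',317,362,.093),('sel line tip',270,167,.117),('line in',262,215,.117),('dot',271,162,.0775)]: print(n,P(u,v,z).round(4))
# knob skirt
k=(g<40).astype(np.uint8)[105:195,160:240];n,l,s,ce=cv2.connectedComponentsWithStats(k)
i=1+np.argmax(s[1:,4]);cn=max(cv2.findContours((l==i).astype(np.uint8),0,1)[0],key=len)[:,0]+[160,105]
x,y,w,h=cv2.boundingRect(cn);print('knob bb',x/.7,y/.7,w/.7,h/.7)
E
```

```text
plate (653.3624877929688, -174.219482421875) 38.40835952758789 ((653.2636108398438, -174.44094848632812), (74.23629760742188, 75.91939544677734), 66.22361755371094)
deck corner R [ 0.6973 -0.0752  0.078 ]
deck top corner [ 0.5604 -0.1069  0.093 ]
ridge bottom [ 0.5945 -0.2779  0.093 ]
sel line tip [ 0.4887 -0.1786  0.117 ]
line in [ 0.5028 -0.2064  0.117 ]
dot [ 0.4786 -0.1831  0.0775]
knob bb 244.2857142857143 171.42857142857144 84.28571428571429 92.85714285714286
```

View pics/crop2.png

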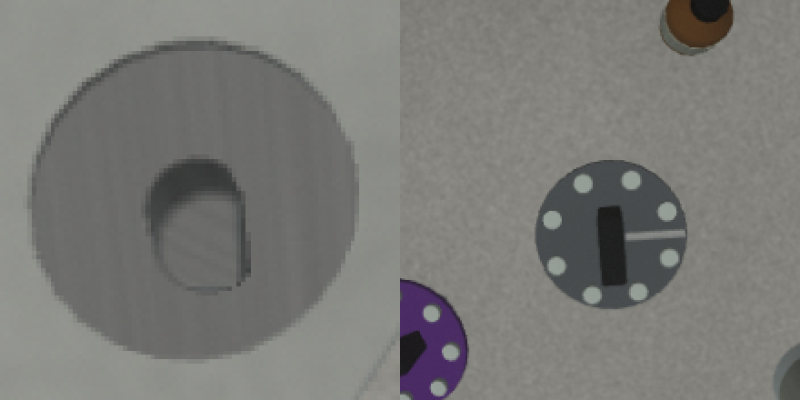

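```bash
python3 - <<'E'
from h import *
o=np.load('w2o.npy',allow_pickle=True).item();c=imaging.calibration('wrist')
P=lambda u,v,z:onplane(c,u*.7,v*.7,z,o)
ang=lambda a,b:np.degrees(np.arctan2(*(b-a)[[1,0]])).round(1)
print('skirt',P(286,217,.086).round(4))
print('drive end edge-90',ang(P(485,422,.078),P(595,240,.078))-90,'side',ang(P(430,148,.08),P(595,240,.078)))
f=lambda x,y,z:onplane(c,285+x/4.5455,170+y/4.5455,z,o)
print('flat normal',ang(f(237,198,.1137),f(237,284,.1137))+90, ang(f(243,190,.111),f(249,270,.111))+90)
top=[f(x,y,.1135) for x,y in[(155,230),(237,240),(200,195),(200,290)]];print(np.round(top,4))
# top face: circle r10 points
o1=np.load('w1o.npy',allow_pickle=True).item()
h=lambda x,y,z:onplane(c,170+x*.55,40+y*.55,z,o1)
X=[h(x-400,y,.034)[:2] for x,y in [(536,235),(687,235),(611,160),(611,309)]]
print('disc ctr',np.mean(X,0),np.linalg.norm(X[0]-X[1]),np.linalg.norm(X[2]-X[3]))
print('rib',ang(h(226,238,.035),h(285,234,.035)),'bar top',h(211,246,.085),'bar-90',ang(h(214,285,.085),h(208,207,.085))-90)
im=np.load('w1.npy');g=cv2.cvtColor(im,cv2.COLOR_RGB2GRAY)
n,l,s,ce=cv2.connectedComponentsWithStats((g<45).astype(np.uint8)[145:205,270:325]);i=1+np.argmax(s[1:,4]);print('bar c',s[i],ce[i]+[270,145])
E
```

```text
skirt [ 0.5126 -0.2059  0.086 ]
drive end edge-90 13.200000000000003 side 13.0
flat normal 42.6 46.8
[[ 0.6431 -0.1801  0.1135]
 [ 0.6582 -0.1707  0.1135]
 [ 0.6453 -0.1683  0.1135]
 [ 0.6597 -0.1841  0.1135]]
disc ctr [0.42104917 0.162792  ] 0.10674776436118487 0.10752836674792403
rib 43.7 bar top [0.41850508 0.16461743 0.085     ] bar-90 43.80000000000001
bar c [  9   8  16  44 573] [285.94589878 174.9947644 ]
```

```bash
cat >> h.py <<'E'
PSI=12.8; PANEL=np.array([.5115,-.2065,.0775])
RP=R.from_euler('z',PSI,degrees=True)*R.from_euler('y',-15,degrees=True)
FLIP=R.from_euler('x',180,degrees=True)
def knob(h,th): return PANEL+h*RP.as_matrix()[:,2], RP*R.from_euler('z',th,degrees=True)*FLIP
def down(x,y,z,a): return np.array([x,y,z]), R.from_euler('z',a,degrees=True)*FLIP
def plan(tgt,p=None,r=None):
    o=bot.get_obs(); p=o['eef_pos'] if p is None else p; r=rot(o['tool_rot']) if r is None else r
    d=r.inv().apply(tgt[0]-p); w=np.degrees((r.inv()*tgt[1]).as_rotvec())
    print('shift(before turn)',d.round(4),'shift(after turn)',tgt[1].inv().apply(tgt[0]-p).round(4),'turn',w.round(2))
E
python3 -c "
from h import *
plan(knob(.1,105)); plan(knob(.014,105),*knob(.1,105))"
```

```text
shift(before turn) [ 0.0503 -0.106   0.0875] shift(after turn) [ 0.033  -0.1319  0.0541] turn [-14.04  -5.39  11.51]
shift(before turn) [ 0.    -0.     0.086] shift(after turn) [ 0.    -0.     0.086] turn [0. 0. 0.]
```

>>> move_arm:
  commands:
    - [[0.0101, -0.0212, 0.0175, 0, 0, 0, 0.05], [0.0101, -0.0212, 0.0175, 0, 0, 0, 0.05], [0.0101, -0.0212, 0.0175, 0, 0, 0, 0.05], [0.0101, -0.0212, 0.0175, 0, 0, 0, 0.05], [0.0101, -0.0212, 0.0175, 0, 0, 0, 0.05], [0, 0, 0, -4.68, -1.8, 3.84, 0.05], [0, 0, 0, -4.68, -1.8, 3.84, 0.05], [0, 0, 0, -4.68, -1.8, 3.84, 0.05], [0, 0, 0, 0, 0, 0, 0.05], [0, 0, 0, 0, 0, 0, 0.05]]

```text
t: 5.62
eef_pos: [0.487, -0.2124, 0.1747]
tool_rot: [0.095, 0.512, 0.849, 0.09]
contact_force: [-0.2, -0.5, 0.5]
gripper_width: 0.589
grasp_force: 0.0
```

```bash
python3 - <<'E'
from h import *
o=bot.get_obs();im=imaging.read_camera('wrist');np.save('w3',im);np.save('w3o',o,allow_pickle=True)
plan(knob(.1,105)); save('w3',im[0:420,60:500])
E
```

```text
shift(before turn) [ 0.0007 -0.0009  0.0002] shift(after turn) [ 0.0007 -0.0009  0.0002] turn [-0.02  0.08  0.06]
```

View pics/w3.png

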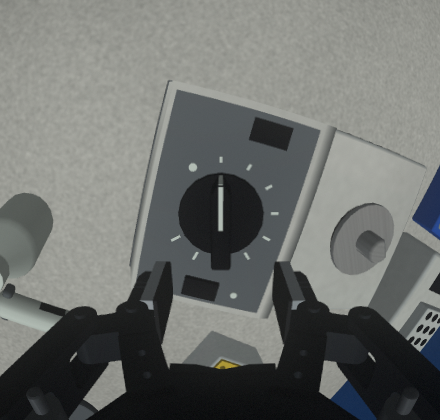

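The bar is upright at crop column 221, midway between the fingers (170 and 275), and its line points at the first tick clockwise of the off dot (193,167). I'll go down and grip.

>>> move_arm:
  commands:
    - [[0, -0.0005, 0.0143, 0, 0, 0, 0.05], [0, 0, 0.0143, 0, 0, 0, 0.05], [0, 0, 0.0143, 0, 0, 0, 0.05], [0, 0, 0.0143, 0, 0, 0, 0.05], [0, 0, 0.0143, 0, 0, 0, 0.05], [0, 0, 0.0143, 0, 0, 0, 0.05], [0, 0, 0, 0, 0, 0, 0.05], [0, 0, 0, 0, 0, 0, 0.005], [0, 0, 0, 0, 0, 0, 0.005], [0, 0, 0, 0, 0, 0, 0.005], [0, 0, 0, 0, 0, 0, 0.005], [0, 0, 0, 0, 0, 0, 0.005]]
  squeeze: 30

```text
t: 7.18
eef_pos: [0.5079, -0.2087, 0.0918]
tool_rot: [0.095, 0.513, 0.848, 0.09]
contact_force: [-1.4, 0.2, 5.8]
gripper_width: 0.157
grasp_force: 33.1
```

>>> move_arm:
  commands:
    - [[0, 0, 0, 0, 0, -6, 0.005], [0, 0, 0, 0, 0, -6, 0.005], [0, 0, 0, 0, 0, -6, 0.005], [0, 0, 0, 0, 0, -6, 0.005], [0, 0, 0, 0, 0, -6, 0.005], [0, 0, 0, 0, 0, 0, 0.005], [0, 0, 0, 0, 0, 0, 0.005]]

```text
t: 8.05
eef_pos: [0.508, -0.2087, 0.0919]
tool_rot: [0.115, 0.277, 0.952, 0.063]
contact_force: [-2.2, 0.8, 7.7]
gripper_width: 0.157
grasp_force: 33.2
```

```bash
python3 - <<'E'
from h import *
o=bot.get_obs();print(o['torque'],o['contact_force'],o['q']);plan(knob(.014,135))
E
```

```text
[0.15741667 0.36625161 0.09814074] [-2.15160143  0.79225588  7.67689144] [ 0.12567724  0.39018242  0.28466251  2.15094914 -0.59537908  0.462962
  1.89979797]
shift(before turn) [0.0009 0.001  0.0009] shift(after turn) [0.0009 0.001  0.0009] turn [-0.02  0.14 -0.19]
```

>>> move_arm:
  commands:
    - [[0, 0, 0, 0, 0, 0, 0.05], [0, 0, 0, 0, 0, 0, 0.05], [0, 0, 0, 0, 0, 0, 0.05], [0, 0, -0.02, 0, 0, 0, 0.05], [0, 0, -0.02, 0, 0, 0, 0.05], [0, 0, -0.025, 0, 0, 0, 0.05], [0, 0, -0.025, 0, 0, 0, 0.05], [0, 0, 0, 0, 0, 0, 0.05]]

```text
t: 9.05
eef_pos: [0.4855, -0.2142, 0.1797]
tool_rot: [0.116, 0.276, 0.952, 0.063]
contact_force: [0.5, -0.1, -1.0]
gripper_width: 0.589
grasp_force: 0.0
```

```bash
python3 - <<'E'
from h import *
o=bot.get_obs();im=imaging.read_camera('wrist');np.save('w4',im)
save('w4',im[100:320,150:450]); print(o['t'])
plan(down(.46,.05,.20,129.3))
print(rot(o['tool_rot']).as_matrix().round(3))
E
```

```text
9.05
shift(before turn) [ 0.159   0.2125 -0.0124] shift(after turn) [ 0.2199  0.1475 -0.0214] turn [12.24  8.95 18.26]
[[-0.82   0.511  0.256]
 [ 0.54   0.84   0.055]
 [-0.187  0.183 -0.965]]
```

View pics/w4.png

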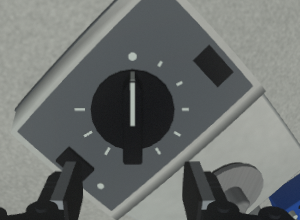

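Pointer line (132,105) now lines up with the off dot (132,57): the selector is at off. Next, hover over the tube head.

```bash
python3 - <<'E'
from h import *
plan(down(.42,.161,.18,133.7))
E
```

```text
shift(before turn) [0.2555 0.2816 0.0029] shift(after turn) [ 0.3158  0.2117 -0.0014] turn [11.87  9.39 13.89]
```

>>> move_arm:
  commands:
    - [[0, 0, 0, 3.96, 3.13, 4.63, 0.06], [0, 0, 0, 3.96, 3.13, 4.63, 0.06], [0, 0, 0, 3.96, 3.13, 4.63, 0.06], [0.0287, 0.0192, 0, 0, 0, 0, 0.06], [0.0287, 0.0192, 0, 0, 0, 0, 0.06], [0.0287, 0.0192, 0, 0, 0, 0, 0.06], [0.0287, 0.0192, 0, 0, 0, 0, 0.06], [0.0287, 0.0192, 0, 0, 0, 0, 0.06], [0.0287, 0.0192, 0, 0, 0, 0, 0.06], [0.0287, 0.0192, 0, 0, 0, 0, 0.06], [0.0287, 0.0192, 0, 0, 0, 0, 0.06], [0.0287, 0.0192, 0, 0, 0, 0, 0.06], [0.0287, 0.0192, 0, 0, 0, 0, 0.06], [0.0287, 0.0192, 0, 0, 0, 0, 0.06], [0, 0, 0, 0, 0, 0, 0.06], [0, 0, 0, 0, 0, 0, 0.06]]

```text
t: 11.1
eef_pos: [0.419, 0.16, 0.1774]
tool_rot: [-0.001, 0.393, 0.919, -0.001]
contact_force: [-0.6, 0.2, 0.2]
gripper_width: 0.702
grasp_force: 0.0
```

```bash
cat > head.py <<'E'
from h import *
o=bot.get_obs();im=imaging.read_camera('wrist');np.save('w5',im);c=imaging.calibration('wrist')
print(o['t'],o['eef_pos'],rot(o['tool_rot']).as_euler('zyx',degrees=True))
save('w5',im[0:330,100:480])
g=cv2.GaussianBlur(cv2.cvtColor(im,cv2.COLOR_RGB2GRAY),(3,3),0)
hsv=cv2.cvtColor(im,cv2.COLOR_RGB2HSV)
# caps: bright blobs, heights ~41mm top
n,l,s,ce=cv2.connectedComponentsWithStats((g>150).astype(np.uint8))
for i in range(1,n):
    if 30<s[i,4]<1500 and ce[i][1]<330: print('cap',s[i],ce[i].round(1),onplane(c,*ce[i],.041,o).round(4))
n,l,s,ce=cv2.connectedComponentsWithStats((g<45).astype(np.uint8)[0:300])
for i in range(1,n):
    if s[i,4]>200:
        cn=max(cv2.findContours((l==i).astype(np.uint8),0,1)[0],key=len); print('dark',s[i],ce[i].round(1),cv2.minAreaRect(cn),onplane(c,*ce[i],.085,o).round(4))
E
python3 head.py
```

```text
11.1 [0.41895064 0.15995702 0.17739999] [-1.33703543e+02 -1.71440644e-01  1.79935041e+02]
cap [502  44  16  21 216] [508.6  55.2] [0.4763 0.4259 0.041 ]
cap [459  61  22  26 437] [469.4  73.2] [0.4594 0.372  0.041 ]
cap [482 117  19  25 389] [490.9 129.1] [0.5159 0.3552 0.041 ]
cap [260 149  13  13 134] [266.  155.1] [0.3815 0.1796 0.041 ]
cap [298 149  13  13 132] [304.  155.3] [0.4053 0.2022 0.041 ]
cap [234 176  13  12 121] [240.  181.3] [0.3807 0.1467 0.041 ]
cap [324 176  12  12 120] [329.6 181.6] [0.438  0.2014 0.041 ]
cap [236 211  12  12 110] [241.3 216.6] [0.4034 0.1229 0.041 ]
cap [322 212  13  11 107] [328.  216.9] [0.4608 0.1775 0.041 ]
cap [116 224   9  10  69] [119.9 228.2] [0.3212 0.0264 0.041 ]
cap [ 93 232   8  10  56] [ 96.6 236.4] [ 0.3054 -0.0023  0.041 ]
cap [261 235  12  11 100] [266.9 240.2] [0.4362 0.122  0.041 ]
cap [297 235  12  11  97] [302.1 240.3] [0.46   0.1447 0.041 ]
cap [143 238  10  10  73] [147.4 242.8] [0.3527 0.0356 0.041 ]
cap [ 87 257   8   8  53] [ 90.5 260.6] [ 0.3142 -0.0344  0.041 ]
cap [156 267  10   9  66] [160.8 271.1] [0.3816 0.0198 0.04
[... 804 characters left out ...]
83740234375) [0.614  0.2969 0.085 ]
dark [  89  253   57   43 1395] [117.1 274.5] ((117.5, 275.0), (30.40559196472168, 61.51828384399414), 45.0) [0.3504 0.0151 0.085 ]
dark [200 264  22  36 479] [212.8 285.7] ((210.5, 281.5), (35.0, 21.0), 90.0) [0.4204 0.0738 0.085 ]
dark [344 264  21  36 468] [351.5 285.6] ((354.0, 281.5), (35.0, 20.0), 90.0) [0.5056 0.1556 0.085 ]
dark [177 274  22  26 251] [187.9 287.3] ((188.09999084472656, 286.8000183105469), (8.944272994995117, 31.752168655395508), 26.56505012512207) [0.4059 0.0562 0.085 ]
dark [367 274  21  26 237] [376.6 287.5] ((376.1999816894531, 286.9000549316406), (31.304948806762695, 9.391485214233398), 63.43495178222656) [0.5241 0.1693 0.085 ]
```

View pics/w5.png

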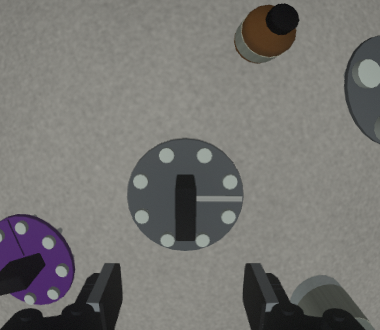

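The head is centred at crop (185,195). Its caps average (0.4207, 0.1621), and the rib lies along tool +y within 0.5°. I'll shift 2.7 mm along y, go down to grip the bar, and lift.

>>> move_arm:
  commands:
    - [[0.0003, 0.0027, 0, 0, 0, 0, 0.045], [0, 0, 0.0141, 0, 0, 0, 0.045], [0, 0, 0.0141, 0, 0, 0, 0.045], [0, 0, 0.0141, 0, 0, 0, 0.045], [0, 0, 0.0141, 0, 0, 0, 0.045], [0, 0, 0.0141, 0, 0, 0, 0.045], [0, 0, 0.0141, 0, 0, 0, 0.045], [0, 0, 0.0141, 0, 0, 0, 0.045], [0, 0, 0.0141, 0, 0, 0, 0.045], [0, 0, 0.0141, 0, 0, 0, 0.045], [0, 0, 0, 0, 0, 0, 0.045], [0, 0, 0, 0, 0, 0, 0.005], [0, 0, 0, 0, 0, 0, 0.005], [0, 0, 0, 0, 0, 0, 0.005], [0, 0, 0, 0, 0, 0, 0.005], [0, 0, 0, 0, 0, 0, 0.005]]
  squeeze: 60

```text
t: 13.15
eef_pos: [0.4209, 0.1627, 0.0515]
tool_rot: [-0.001, 0.393, 0.919, -0.0]
contact_force: [-0.7, -1.5, 1.7]
gripper_width: 0.181
grasp_force: 62.1
```

>>> move_arm:
  commands:
    - [[0, 0, -0.02, 0, 0, 0, 0.005], [0, 0, -0.04, 0, 0, 0, 0.005], [0, 0, -0.05, 0, 0, 0, 0.005], [0, 0, -0.05, 0, 0, 0, 0.005], [0, 0, -0.04, 0, 0, 0, 0.005], [-0.036, -0.0047, 0, 0, 0, 0, 0.005], [-0.036, -0.0047, 0, 0, 0, 0, 0.005], [-0.036, -0.0047, 0, 0, 0, 0, 0.005], [-0.036, -0.0047, 0, 0, 0, 0, 0.005], [-0.036, -0.0047, 0, 0, 0, 0, 0.005], [-0.036, -0.0047, 0, 0, 0, 0, 0.005], [-0.036, -0.0047, 0, 0, 0, 0, 0.005], [-0.036, -0.0047, 0, 0, 0, 0, 0.005], [-0.036, -0.0047, 0, 0, 0, 0, 0.005], [-0.036, -0.0047, 0, 0, 0, 0, 0.005], [-0.036, -0.0047, 0, 0, 0, 0, 0.005], [-0.036, -0.0047, 0, 0, 0, 0, 0.005], [-0.036, -0.0047, 0, 0, 0, 0, 0.005], [-0.036, -0.0047, 0, 0, 0, 0, 0.005], [0, 0, 0, 0, 0, 0, 0.005]]

```text
t: 15.65
eef_pos: [0.7214, -0.2504, 0.2491]
tool_rot: [-0.001, 0.395, 0.919, -0.002]
contact_force: [-0.7, -1.0, -2.9]
gripper_width: 0.179
grasp_force: 61.4
```

>>> move_arm:
  commands:
    - [[0, 0, 0, 0, 0, 0, 0.005], [0, 0, 0, 0, 0, 0, 0.005]]

```text
t: 15.9
eef_pos: [0.7217, -0.2455, 0.2507]
tool_rot: [-0.001, 0.392, 0.92, 0.0]
contact_force: [-0.6, 0.2, -3.2]
gripper_width: 0.176
grasp_force: 61.4
```

```bash
python3 - <<'E'
from h import *
o=bot.get_obs();im=imaging.read_camera('wrist');np.save('w6',im);np.save('w6o',o,allow_pickle=True);c=imaging.calibration('wrist')
print(o['eef_pos'],o['contact_force'])
g=cv2.GaussianBlur(cv2.cvtColor(im,cv2.COLOR_RGB2GRAY),(3,3),0)
T=rot(o['tool_rot'])
# expected pixel of shaft: invert by brute
U,V=np.meshgrid(np.arange(0,560,4),np.arange(0,420,4))
best=min(((np.linalg.norm(onplane(c,u,v,.09,o)[:2]-[.6533,-.1744]),u,v) for u,v in zip(U.ravel(),V.ravel())))
print(best);u,v=best[1:]
x0,y0=max(u-45,0),max(v-45,0)
a=cv2.resize(im[y0:y0+90,x0:x0+90],(540,540),interpolation=3);print('x0y0',x0,y0)
b=cv2.resize(im[:,:],(560,420))
save('w6',np.hstack([a,cv2.resize(im[60:420,130:460][:, :],(240,262)) if 0 else cv2.copyMakeBorder(cv2.resize(im,(256,192)),0,540-192,0,0,0)]))
E
```

```text
[ 0.72171225 -0.24551932  0.2506597 ] [-0.59681466  0.18848561 -3.23434305]
(np.float64(0.0014193970623735115), np.int64(280), np.int64(88))
x0y0 235 43
```

View pics/w6.png

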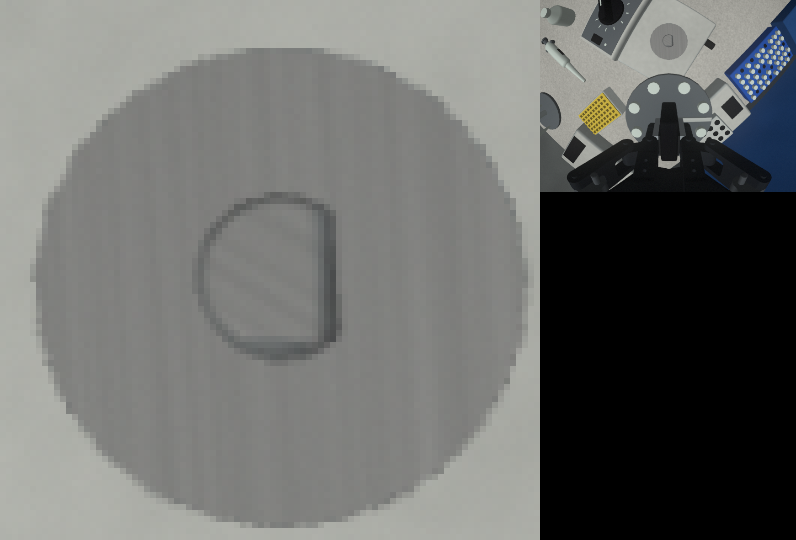

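Straight-down view (crop, 6x): the plate spans (35–527, 47–527), and the shaft's flat is on the right, edge running about (317,205)→(320,340), so it nearly parallels the held head's rib.

```bash
python3 - <<'E'
from h import *
im=np.load('w6.npy');o=np.load('w6o.npy',allow_pickle=True).item();c=imaging.calibration('wrist')
print('tool yaw',rot(o['tool_rot']).as_euler('zyx',degrees=True)[0])
f=lambda x,y,z:onplane(c,235+x/6,43+y/6,z,o)
ang=lambda a,b:np.degrees(np.arctan2(*(b-a)[[1,0]])).round(1)
g=cv2.cvtColor(im,cv2.COLOR_RGB2GRAY).astype(float)
# flat: fit dark line by darkest weighted column per row
rows=np.arange(78,99);cols=np.arange(286,294);cs=[]
for r in rows:
    w=np.clip(135-g[r,cols],0,None)**2; cs.append((w@cols)/w.sum())
p=np.polyfit(rows,cs,1);print('line',p,np.std(np.polyval(p,rows)-cs))
a=onplane(c,np.polyval(p,78),78,.110,o);b=onplane(c,np.polyval(p,98),98,.110,o);print('flat normal',ang(a,b)+90, 'flat pt',((a+b)/2).round(4))
m=(cv2.GaussianBlur(g.astype(np.uint8),(3,3),0)<150).astype(np.uint8)[43:138,235:330]
cn=max(cv2.findContours(m,0,1)[0],key=len)[:,0]+[235,43]
pts=np.array([onplane(c,u,v,.09,o)[:2]*1000 for u,v in cn],np.float32);print(cv2.minEnclosingCircle(pts),cv2.fitEllipse(pts))
# top face outer circle
for q in [(200,277),(280,197),(280,352)]: print(f(*q,.112).round(4))
# held caps at foot+.041
z=o['eef_pos'][2]-.0515+.041
hsv=(g>150).astype(np.uint8);n,l,s,ce=cv2.connectedComponentsWithStats(hsv)
for i in range(1,n):
    if 150<s[i,4]<900 and 150<ce[i][0]<400 and 150<ce[i][1]<330: 
        q=onplane(c,*ce[i],z,o)-o['eef_pos'];print('cap',s[i,4],ce[i].round(1),rot(o['tool_rot']).inv().apply(q).round(4))
E
```

```text
tool yaw -133.78413369892039
line [3.52963948e-02 2.86203872e+02] 0.09029897704320158
flat normal 45.9 flat pt [ 0.6586 -0.1698  0.11  ]
((653.9678344726562, -174.96139526367188), 37.94214630126953) ((654.1002197265625, -174.97532653808594), (74.4970474243164, 74.71272277832031), 127.25166320800781)
[ 0.6465 -0.1829  0.112 ]
[ 0.6467 -0.1668  0.112 ]
[ 0.6622 -0.183   0.112 ]
cap 527 [248.  192.7] [ 0.0397 -0.0158  0.0106]
cap 527 [315.  192.5] [0.0397 0.0169 0.0106]
cap 429 [205.2 236.6] [ 0.0163 -0.0391  0.0106]
cap 430 [357.7 236.2] [0.0165 0.04   0.0105]
```

>>> move_arm:
  commands:
    - [[0.0245, -0.0001, 0, 0, 0, 0, 0.005], [0.0245, -0.0002, 0, 0, 0, 0, 0.005], [0.0245, -0.0002, 0, 0, 0, 0, 0.005], [0.0243, -0.0001, 0, 0, 0, 0, 0.005], [0, 0, 0, 0, 0, -2.1, 0.005], [0, 0, 0.02, 0, 0, 0, 0.005], [0, 0, 0.02, 0, 0, 0, 0.005], [0, 0, 0.02, 0, 0, 0, 0.005], [0, 0, 0.015, 0, 0, 0, 0.005], [0, 0, 0, 0, 0, 0, 0.005], [0, 0, 0, 0, 0, 0, 0.005], [0, 0, 0, 0, 0, 0, 0.005]]

```text
t: 17.45
eef_pos: [0.6543, -0.1772, 0.177]
tool_rot: [0.0, 0.376, 0.927, -0.0]
contact_force: [-0.9, -0.0, -2.9]
gripper_width: 0.175
grasp_force: 61.2
```

```bash
python3 -c "
from h import *
plan(down(.6536,-.1753,.1695,135.9));print(bot.get_obs()['contact_force'],bot.get_obs()['eef_pos'])"
```

```text
shift(before turn) [0.0019 0.0009 0.0075] shift(after turn) [0.0019 0.0009 0.0075] turn [-0.01  0.02 -0.11]
[-0.90284832 -0.03530306 -2.93551649] [ 0.65433758 -0.17720479  0.17695356]
```

>>> move_arm:
  commands:
    - [[0.0019, 0.0009, 0, 0, 0, 0, 0.005], [0, 0, 0.004, 0, 0, 0, 0.005], [0, 0, 0.003, 0, 0, 0, 0.005], [0, 0, 0.003, 0, 0, 0, 0.005], [0, 0, 0.002, 0, 0, 0, 0.005], [0, 0, 0.002, 0, 0, 0, 0.005]]

```text
t: 18.2
eef_pos: [0.653, -0.175, 0.1618]
tool_rot: [-0.001, 0.376, 0.927, -0.0]
contact_force: [-0.4, -0.7, -2.5]
gripper_width: 0.18
grasp_force: 61.2
```

The foot is at 0.110, below the shaft top, with no contact force, so it has entered. I'll carry on down.

>>> move_arm:
  commands:
    - [[0, 0, 0.003, 0, 0, 0, 0.005], [0, 0, 0.003, 0, 0, 0, 0.005], [0, 0, 0.003, 0, 0, 0, 0.005], [0, 0, 0.003, 0, 0, 0, 0.005], [0, 0, 0, 0, 0, 0, 0.005]]

```text
t: 18.82
eef_pos: [0.6528, -0.1749, 0.1496]
tool_rot: [-0.001, 0.376, 0.927, -0.0]
contact_force: [-0.6, -0.3, -3.6]
gripper_width: 0.177
grasp_force: 61.2
```

>>> move_arm:
  commands:
    - [[0, 0, 0.003, 0, 0, 0, 0.005], [0, 0, 0.003, 0, 0, 0, 0.005], [0, 0, 0.0015, 0, 0, 0, 0.005], [0, 0, 0.001, 0, 0, 0, 0.005], [0, 0, 0, 0, 0, 0, 0.005]]

```text
t: 19.45
eef_pos: [0.6529, -0.175, 0.1416]
tool_rot: [-0.001, 0.376, 0.927, -0.0]
contact_force: [-1.3, 0.1, -1.6]
gripper_width: 0.173
grasp_force: 61.5
```

>>> move_arm:
  commands:
    - [[0, 0, 0.0008, 0, 0, 0, 0.005], [0, 0, 0, 0, 0, 0, 0.005], [0, 0, 0, 0, 0, 0, 0.03], [0, 0, 0, 0, 0, 0, 0.045], [0, 0, 0, 0, 0, 0, 0.045], [0, 0, 0, 0, 0, 0, 0.045]]

```text
t: 20.2
eef_pos: [0.653, -0.1749, 0.1406]
tool_rot: [-0.001, 0.376, 0.927, -0.0]
contact_force: [-0.9, -0.6, -0.8]
gripper_width: 0.525
grasp_force: 0.0
```

>>> move_arm:
  commands:
    - [[0, 0, -0.02, 0, 0, 0, 0.045], [0, 0, -0.03, 0, 0, 0, 0.045], [0, 0, -0.04, 0, 0, 0, 0.045], [0, 0, -0.02, 0, 0, 0, 0.045], [0, 0, 0, 0, 0, 0, 0.045], [0, 0, 0, 0, 0, 0, 0.045]]

```text
t: 20.95
eef_pos: [0.6524, -0.1745, 0.2493]
tool_rot: [-0.002, 0.376, 0.927, -0.0]
contact_force: [0.1, -0.4, -0.4]
gripper_width: 0.526
grasp_force: 0.0
```

```bash
python3 - <<'E'
from h import *
o=bot.get_obs();print(o['t'],o['eef_pos'],o['contact_force'])
im=imaging.read_camera('wrist');s=imaging.read_camera('scene');np.save('w7',im)
save('w7',np.hstack([im[60:360,120:500],cv2.resize(s[140:250,165:305],(382,300),interpolation=3)]))
plan(knob(.1,135))
E
```

```text
20.95 [ 0.65238221 -0.17448625  0.2492611 ] [ 0.11638102 -0.43364159 -0.35775778]
shift(before turn) [ 0.0924 -0.1426  0.0755] shift(after turn) [ 0.1299 -0.13    0.0281] turn [-11.81  -9.68 -11.93]
```

View pics/w7.png

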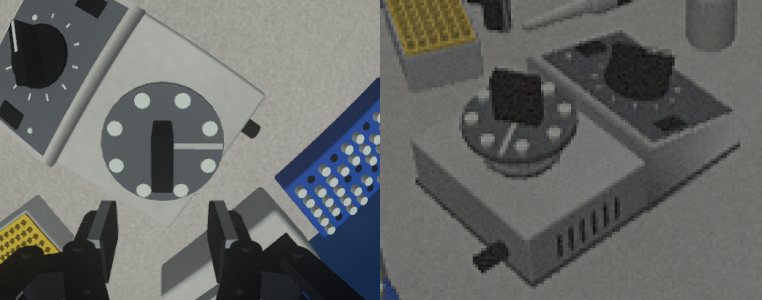

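The head sits level and low, its disc is centred on the plate, and the rib points along the flat. The selector is still at off. Back to the knob.

>>> move_arm:
  commands:
    - [[0.0185, -0.0285, 0, 0, 0, 0, 0.05], [0.0185, -0.0285, 0, 0, 0, 0, 0.05], [0.0185, -0.0285, 0, 0, 0, 0, 0.05], [0.0185, -0.0285, 0, 0, 0, 0, 0.05], [0.0185, -0.0285, 0, 0, 0, 0, 0.05], [0, 0, 0.0252, 0, 0, 0, 0.05], [0, 0, 0.0252, 0, 0, 0, 0.05], [0, 0, 0.0252, 0, 0, 0, 0.05], [0, 0, 0, -3.94, -3.23, -3.98, 0.05], [0, 0, 0, -3.94, -3.23, -3.98, 0.05], [0, 0, 0, -3.94, -3.23, -3.98, 0.05], [0, 0, 0, 0, 0, 0, 0.05], [0, 0, 0, 0, 0, 0, 0.05], [0, 0, 0, 0, 0, 0, 0.05]]

```text
t: 22.8
eef_pos: [0.4882, -0.2122, 0.1753]
tool_rot: [0.115, 0.274, 0.953, 0.063]
contact_force: [0.3, 0.6, 0.6]
gripper_width: 0.585
grasp_force: 0.0
```

```bash
python3 -c "
from h import *
p=knob(.014,135); p=(np.array([.508,-.2087,.0918]),p[1]); plan(p);print(bot.get_obs()['q'])"
```

```text
shift(before turn) [ 0.001  -0.0023  0.0858] shift(after turn) [ 0.0008 -0.0022  0.0858] turn [0.03 0.13 0.06]
[ 0.00980524  0.22846736  0.43134557  2.13045919 -0.43378358  0.63255565
  1.76104163]
```

>>> move_arm:
  commands:
    - [[0.001, -0.0022, 0.0143, 0, 0, 0, 0.05], [0, 0, 0.0143, 0, 0, 0, 0.05], [0, 0, 0.0143, 0, 0, 0, 0.05], [0, 0, 0.0143, 0, 0, 0, 0.05], [0, 0, 0.0143, 0, 0, 0, 0.05], [0, 0, 0.0143, 0, 0, 0, 0.05], [0, 0, 0, 0, 0, 0, 0.05], [0, 0, 0, 0, 0, 0, 0.005], [0, 0, 0, 0, 0, 0, 0.005], [0, 0, 0, 0, 0, 0, 0.005], [0, 0, 0, 0, 0, 0, 0.005], [0, 0, 0, 0, 0, 0, 0.005]]
  squeeze: 30

```text
t: 24.3
eef_pos: [0.5078, -0.2089, 0.0927]
tool_rot: [0.116, 0.275, 0.952, 0.064]
contact_force: [-1.6, 2.2, 7.9]
gripper_width: 0.157
grasp_force: 32.5
```

>>> move_arm:
  commands:
    - [[0, 0, 0, 0, 0, 7.5, 0.005], [0, 0, 0, 0, 0, 7.5, 0.005], [0, 0, 0, 0, 0, 7.5, 0.005], [0, 0, 0, 0, 0, 7.5, 0.005], [0, 0, 0, 0, 0, 7.5, 0.005], [0, 0, 0, 0, 0, 7.5, 0.005], [0, 0, 0, 0, 0, 7.5, 0.005], [0, 0, 0, 0, 0, 7.5, 0.005], [0, 0, 0, 0, 0, 0, 0.005]]

```text
t: 25.42
eef_pos: [0.5075, -0.2089, 0.0926]
tool_rot: [0.069, 0.715, 0.687, 0.113]
contact_force: [-2.9, 1.8, 8.2]
gripper_width: 0.156
grasp_force: 32.7
```

>>> move_arm:
  commands:
    - [[0, 0, 0, 0, 0, 7.5, 0.005], [0, 0, 0, 0, 0, 7.5, 0.005], [0, 0, 0, 0, 0, 7.5, 0.005], [0, 0, 0, 0, 0, 7.5, 0.005], [0, 0, 0, 0, 0, 7.5, 0.005], [0, 0, 0, 0, 0, 7.5, 0.005], [0, 0, 0, 0, 0, 7.5, 0.005], [0, 0, 0, 0, 0, 7.5, 0.005], [0, 0, 0, 0, 0, 0, 0.005], [0, 0, 0, 0, 0, 0, 0.005]]

```text
t: 26.68
eef_pos: [0.5073, -0.2088, 0.0926]
tool_rot: [0.003, 0.962, 0.238, 0.132]
contact_force: [-4.3, 2.3, 9.6]
gripper_width: 0.154
grasp_force: 32.9
```

```bash
python3 -c "
from h import *
plan(knob(.014,15));o=bot.get_obs();print(o['torque'],o['q'])"
```

```text
shift(before turn) [ 0.0008 -0.0011  0.0018] shift(after turn) [ 0.0008 -0.0011  0.0017] turn [ 0.07 -0.21  0.03]
[0.45902926 0.81838842 0.1953855 ] [-0.29286549  0.51443933  0.83804148  2.17630673 -1.02566712  0.63911886
  0.21014852]
```

Turned exactly 120°. Release, retreat and check.

>>> move_arm:
  commands:
    - [[0, 0, 0, 0, 0, 0, 0.05], [0, 0, 0, 0, 0, 0, 0.05], [0, 0, 0, 0, 0, 0, 0.05], [0, 0, -0.02, 0, 0, 0, 0.05], [0, 0, -0.02, 0, 0, 0, 0.05], [0, 0, -0.025, 0, 0, 0, 0.05], [0, 0, -0.025, 0, 0, 0, 0.05], [0, 0, -0.025, 0, 0, 0, 0.05], [0, 0, 0, 0, 0, 0, 0.05], [0, 0, 0, 0, 0, 0, 0.05]]

```text
t: 27.92
eef_pos: [0.4779, -0.215, 0.2024]
tool_rot: [0.003, 0.962, 0.239, 0.132]
contact_force: [0.6, 0.0, -0.7]
gripper_width: 0.586
grasp_force: 0.0
```

```bash
python3 - <<'E'
from h import *
o=bot.get_obs();im=imaging.read_camera('wrist');t=imaging.read_camera('scene')
print(o['t'],o['eef_pos'],o['contact_force'])
save('w8',np.hstack([im[0:360,100:480],cv2.resize(t,(480,360))[:, :400]]))
E
```

```text
27.925 [ 0.47790013 -0.21496845  0.20236717] [ 0.61932288  0.01519216 -0.74562801]
```

View pics/w8.png

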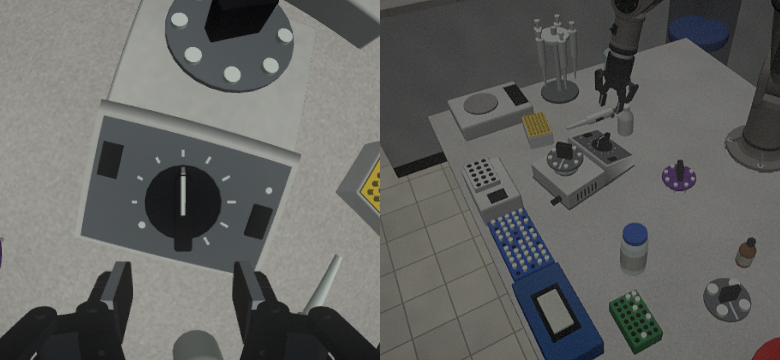

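The pointer sits on the tick at (183,153). Counting clockwise from the off dot (142,225), the ticks are (135,202), (140,178), (156,160), (183,153), so that is click 4. The head is on and everything else is in place.

```bash
python3 -c "
from h import *
print(bot.hand_in())"
```

```text
the job is handed in; nothing more can be done
None
```

I turned the selector back to off, fitted the eight-tube head fully down on the drive shaft, then set the selector to click 4, and handed the job in at about 28 s; nothing else on the bench was touched.

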